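# Change over the tins on the wax-warming rail

## Robot

A 6-joint arm with a two-finger parallel gripper is mounted at the origin on the work surface. World frame = base frame: x ahead of the robot, y to its left, z up, the work surface at z = 0. Lengths are in m, angles in degrees, forces in N, time in s.
With the tool pointing down it reaches from about 0.4 to 0.825 m from the base axis. Payload 7 kg.
Tool frame: the origin (TCP) lies on the centre line of the jaws, within the pads' length; the fingertips stand 19 mm ahead of it and the grasp point (between the pads) is the TCP (r.tips_ahead is the distance from the TCP to the fingertips, in m); z points along the fingers, y is the line along which they close (so a half turn about z gives the same grasp; the last joint's range is limited). The gripper opens to 88 mm and grips with 3 to 60 N. Pads are 19 mm wide; open, the fingers measure 130 mm over their backs; the gripper's body (78 mm by 193 mm) begins 47 mm behind the grasp point.
Start: joints at [84.918, 20.546, 0.682, 0, -70.136, -16.507], TCP at [0.248, 0.628, 0.246] pointing down, gripper open.
Joint ranges: [-176.03, 176.03], [-82.01, 121.73], [-58.28, 71.71], [-173.87, 95.51], [-174.79, -0.11], [-173.66, 173.66]. Speed limits (degrees/s): [136.94, 136.94, 172.46, 180, 180, 180].

## Interface

Orientations are given as [roll, pitch, yaw] about the fixed x, y, z axes, in that order (R = Rz(yaw) Ry(pitch) Rx(roll)).
In Python, from plant import r, viewer, close_job gives the robot as it stands. The module is installed in compiled form; this text tells all that it offers.
- The arm moves only by the tool arm_command, never from a script. Its arguments are lists of equal length, an entry for each row: "travel": the shift along the world's x, y, z scaled (see below), a list of three; "delta_rot": the turn, a rotation vector about the world's x, y, z scaled (see below), a list of three. In form: {"travel": [[dx, dy, dz], ...], "delta_rot": [[rx, ry, rz], ...]}. A call has 1 to 20 rows; each row is the pose to reach, as a shift and turn from the pose commanded when the call began; what a row does not reach only later rows make up. The controller multiplies each number of a shift by 0.5 m and each number of a turn by 90 degrees. A row lasts 1/8 s, in which the tool goes at most 62.5 mm and 10.7 degrees, less where a joint would pass 70% of its speed; a pose out of reach is approached as far as the arm can. A call with a number of a shift or a turn outside -1 to 1 is refused whole. A call with a gripper value outside its range is refused whole. "grip" is the opening, from 0 (shut) to 1 (fully open), set as the call begins (left out, the last holds). The fingers move at their own pace and stop on an object; "newtons" is the grip in N (left out, the last holds). Time passes only in rows, so rows that repeat a pose let the fingers close. It gives the time, the measured TCP pose, the force, the opening and the grip force at its end, in the units of the state.
- r.get_state(): the state, without advancing time (a new reading comes with each control period).
- viewer.capture(name): name is "scene" or "top" or "wrist"; returns a dict with "img" (480x640x3 uint8, red, green, blue), "camera_matrix" (3x3 intrinsics, pixels), "R" (3x3) and "t" (3): a world point X has camera coordinates R X + t; the wrist camera has in their place "mount" (4x4, takes a point from camera to tool coordinates, whose origin is the TCP and whose axes are the flange's). Camera axes: x right, y down, z forward; pixel columns grow to the right and rows downward; lengths in m; the calibration is good to about 2 mm. A picture is of the moment at which its call begins: read the wrist's pose just before it. There is no depth.
- close_job(): hands the job in; it is judged then, once.
The state is a dict: "time_s": time; "joints": joint angles; "qd": joint speeds; "joint_torque": joint torques, N m; "tcp_pos": TCP position; "eef_rot": TCP orientation; "contact_force": force on the tool from outside, world axes, zero at the start; "moment": the same for the moment, N m; "gripper_width": finger opening in m; "gripper_force": force on a finger pad.
Only numpy, scipy, OpenCV 4.12 (cv2) and the standard library are available. Lean on these libraries where they do the work, as an engineer would, in place of code of your own. Each camera call takes 0.05 s, during which the arm holds its last target. There are 200 camera calls.

## Task

Switch the warming rail off at its isolator lever, then move every square tin from the rail to the cork mat, set every round tin flat on the narrow rail, side by side, well centred across it and not overhanging its ends, and turn the timer knob until its pointer is at the zero mark. Only when all that is done, switch the rail back on with the lever. Leave the other things on the bench where they are.

Things in the scene. Friction and masses are not known exactly. Their poses are not given: they have to be found in the camera images.
- rail: warming rail: a straight bar fixed to the bench, 44 wide (its x) x 400 long (its y) x 50 mm high, bare aluminium top at 50 mm; origin at the centre of its underside, y along the rail. Narrower than the tins that stand on it
- isolator: isolator of the rail: grey box 130 (x) x 75 (y) x 55 mm high, fixed, origin at the centre of its underside; its lever swings along the box's x axis about a pin 58 mm above the bench. A round stud on the lid marks the off side (the box's -x end), a crossbar the on side (+x end)
- lever (a joint): isolator lever, 100 mm long from its pin, black round grip 17 mm thick on the last 50 mm. 0 = off (leaning 0.6 rad to the box's -x), 0.6 = upright, 1.2 = on (leaning 0.6 rad to +x). Over-centre: past upright it drops to the stop of that side by itself; a push of about 1 N at the tip moves it
- lever_tip (a point): the top end of the lever, on its centre line
- timer: timer: grey box 110 x 110 x 50 mm high, fixed, origin at the centre of its underside, with a white dial face 96 mm across on top (54 mm above the bench); eleven thin ticks and one thick zero mark, which is on the box's -x side
- dial (a joint): the timer's bar knob on the dial's centre: turning about the vertical, grows clockwise seen from above; 0 = its white pointer is at the thick zero mark. Stops at -0.6 and 2.9; stays where it is left. The grip bar is 46 long x 14 wide, its top 87 mm above the bench, foot disc 54 mm across up to 61 mm above the bench; the pointer line lies along the bar towards one end
- dial_grip (a point): on the knob's axis at mid-height of its grip bar, 77 mm above the bench; its x axis lies along the bar, pointer towards -x
- mat: cork mat 150 (x) x 180 (y) x 6 mm, fixed; origin at the centre of its underside
- board: plywood board 155 (x) x 220 (y) x 8 mm, fixed, on which the round tins wait; origin at the centre of its underside
- round0: closed round flat tin of wax colour, plain steel, 56 mm across, 26 mm high, about 0.14 kg; origin at its very centre, 13 mm above its underside, z up; may be absent
- round1: closed round flat tin of wax colour, plain steel, 56 mm across, 26 mm high, about 0.14 kg; origin at its very centre, 13 mm above its underside, z up; may be absent
- round2: closed round flat tin of wax colour, plain steel, 56 mm across, 26 mm high, about 0.14 kg; origin at its very centre, 13 mm above its underside, z up; may be absent
- round3: closed round flat tin of wax colour, plain steel, 56 mm across, 26 mm high, about 0.14 kg; origin at its very centre, 13 mm above its underside, z up; may be absent
- square0: closed square tin, plain steel, 50 x 50 x 32 mm high, about 0.16 kg; stands on the rail at the start; origin at the centre of its underside, z up, x and y square to its sides; may be absent
- square1: closed square tin, plain steel, 50 x 50 x 32 mm high, about 0.16 kg; stands on the rail at the start; origin at the centre of its underside, z up, x and y square to its sides; may be absent
- square2: closed square tin, plain steel, 50 x 50 x 32 mm high, about 0.16 kg; stands on the rail at the start; origin at the centre of its underside, z up, x and y square to its sides; may be absent
- jar: bystander: lidded amber jar, 60 mm across, 85 mm high
- cup: bystander: small open steel cup, 52 mm across, 50 mm high
- knife: bystander: palette knife 200 mm long lying on the bench
- offcut: bystander: wood offcut 120 x 30 x 30 mm
- brush: bystander: brush 200 mm long lying behind the rail
- pot: bystander: white bowl 72 mm across, 50 mm high

How it is judged (in metres and radians):
On the way, in this order (a step that is already met when the one before it is completed fails the run):
1. the isolator is switched off (value of joint lever below 0.15 rad), for 0.2 s.
2. with the isolator off, every round tin is flat on the rail, every square tin is on the mat and the timer reads zero (value of joint lever below 0.3 rad and x of round0 in the frame of rail between -0.019 and 0.019 m and y of round0 in the frame of rail between -0.176 and 0.176 m and z of round0 in the frame of rail between 0.055 and 0.071 m and angle between the z axis of each of round0, round1, round2, round3 and the z axis of rail, either way round below 0.15 rad and linear speed of each of round0, round1, round2, round3, square0, square1, square2 below 0.03 m/s and x of round1 in the frame of rail between -0.019 and 0.019 m and y of round1 in the frame of rail between -0.176 and 0.176 m and z of round1 in the frame of rail between 0.055 and 0.071 m and x of round2 in the frame of rail between -0.019 and 0.019 m and y of round2 in the frame of rail between -0.176 and 0.176 m and z of round2 in the frame of rail between 0.055 and 0.071 m and x of round3 in the frame of rail between -0.019 and 0.019 m and y of round3 in the frame of rail between -0.176 and 0.176 m and z of round3 in the frame of rail between 0.055 and 0.071 m and x of square0 in the frame of mat between -0.072 and 0.072 m and y of square0 in the frame of mat between -0.087 and 0.087 m and z of square0 in the frame of mat between 0 and 0.07 m and x of square1 in the frame of mat between -0.072 and 0.072 m and y of square1 in the frame of mat between -0.087 and 0.087 m and z of square1 in the frame of mat between 0 and 0.07 m and x of square2 in the frame of mat between -0.072 and 0.072 m and y of square2 in the frame of mat between -0.087 and 0.087 m and z of square2 in the frame of mat between 0 and 0.07 m and value of joint dial between -0.12 and 0.12 rad), for 0.2 s.
3. the isolator is switched on again (value of joint lever above 1.05 rad), for 0.2 s.
At the end, for the whole second after the job is handed in: Lever at on (above 1.05); each round tin at rest flat (0.15 rad, either face up) on the rail itself, centre within 19 mm of its centre line and 176 mm of its middle; each square tin at rest with its centre over the mat; timer within 0.12 rad of zero (value of joint lever above 1.05 rad and x of round0 in the frame of rail between -0.019 and 0.019 m and y of round0 in the frame of rail between -0.176 and 0.176 m and z of round0 in the frame of rail between 0.055 and 0.071 m and angle between the z axis of each of round0, round1, round2, round3 and the z axis of rail, either way round below 0.15 rad and linear speed of each of round0, round1, round2, round3, square0, square1, square2 below 0.03 m/s and x of round1 in the frame of rail between -0.019 and 0.019 m and y of round1 in the frame of rail between -0.176 and 0.176 m and z of round1 in the frame of rail between 0.055 and 0.071 m and x of round2 in the frame of rail between -0.019 and 0.019 m and y of round2 in the frame of rail between -0.176 and 0.176 m and z of round2 in the frame of rail between 0.055 and 0.071 m and x of round3 in the frame of rail between -0.019 and 0.019 m and y of round3 in the frame of rail between -0.176 and 0.176 m and z of round3 in the frame of rail between 0.055 and 0.071 m and x of square0 in the frame of mat between -0.072 and 0.072 m and y of square0 in the frame of mat between -0.087 and 0.087 m and z of square0 in the frame of mat between 0 and 0.07 m and x of square1 in the frame of mat between -0.072 and 0.072 m and y of square1 in the frame of mat between -0.087 and 0.087 m and z of square1 in the frame of mat between 0 and 0.07 m and x of square2 in the frame of mat between -0.072 and 0.072 m and y of square2 in the frame of mat between -0.087 and 0.087 m and z of square2 in the frame of mat between 0 and 0.07 m and value of joint dial between -0.12 and 0.12 rad); the robot touches nothing.
It fails at once if a bystander is shifted by more than 4 cm (distance of any of jar, cup, knife, offcut, brush, pot from where it was at the start of the episode above 0.04 m).
Of round0, round1, round2, round3 only 3 to 4 are there at a start; the rules pass over those that are not, and their reading is None.
Of square0, square1, square2 only 2 to 3 are there at a start; the rules pass over those that are not, and their reading is None.
At some moment in a run one of round0, round1, round2, round3, square0, square1, square2 may be knocked a few centimetres aside while the robot is not near it.
Once in a run the grip may slacken for a moment while it holds something.
It also fails if it takes over 210 s, if anything falls off the work surface, if the arm or the gripper's body presses on something with over 40 N, if the wrist force passes 120 N, or if a joint passes its speed limit or range.

## Working session

There is one attempt and no reset: what is moved stays moved. The work goes in short steps, Python scripts to look and compute and a tool call to move; the robot and the scene stay as the last step left them, time stands still between calls to the robot, and variables do not carry over. Pictures are saved under pics/ and viewed, at most 14 in all, crops included, and the job is handed in when it is done.

Besides the shell and the picture viewer there is one more tool, called as name(argument=value, ...) on one line, values as JSON. arm_command: Moves the arm, as the interface text tells. Shifts and turns lie within -1 to 1; 1 stands for 0.5 m of shift or 90 degrees of turn. Its arguments: {"type":"object","properties":{"travel":{"type":"array"},"delta_rot":{"type":"array"},"grip":{"type":"number"},"newtons":{"type":"number"}},"required":["travel","delta_rot"]}

```bash
mkdir -p pics
cat > h.py <<'E'
import numpy as np, cv2
from plant import r, viewer
from scipy.spatial.transform import Rotation as Ro
def cap(n,save=None):
    s=r.get_state(); c=viewer.capture(n)
    if n=='wrist':
        T=np.eye(4);T[:3,:3]=Ro.from_euler('xyz',s['eef_rot'],degrees=True).as_matrix();T[:3,3]=s['tcp_pos']
        M=np.linalg.inv(T@np.array(c['mount']));c['R']=M[:3,:3];c['t']=M[:3,3]
    if save: cv2.imwrite('pics/'+save,c['img'][:,:,::-1])
    return c
def ray(c,uv):
    R=np.array(c['R']);d=R.T@np.linalg.inv(c['camera_matrix'])@np.array([uv[0],uv[1],1.]);return -R.T@np.array(c['t']),d/np.linalg.norm(d)
def onz(c,uv,z):
    o,d=ray(c,uv);return o+d*(z-o[2])/d[2]
def proj(c,X):
    p=np.array(c['camera_matrix'])@(np.array(c['R'])@np.array(X)+np.array(c['t']));return p[:2]/p[2]
def tri(c1,u1,c2,u2):
    o1,d1=ray(c1,u1);o2,d2=ray(c2,u2);k=np.linalg.lstsq(np.c_[d1,-d2],o2-o1,rcond=None)[0]
    a,b=o1+k[0]*d1,o2+k[1]*d2;return (a+b)/2,np.linalg.norm(a-b)
E
python3 - <<'E'
from h import *
a=cap('top','top0.png');b=cap('scene','scene0.png')
for c in(a,b): print(np.round(c['camera_matrix'],1).tolist(),np.round(np.array(c['R']),3).tolist(),np.round(ray(c,(320,240))[0],3))
print(r.get_state())
E
```

```text
[[465.2, 0.0, 316.2], [0.0, 465.2, 238.4], [0.0, 0.0, 1.0]] [[0.024, -1.0, 0.004], [-0.994, -0.024, -0.109], [0.109, -0.002, -0.994]] [ 0.462 -0.002  0.942]
[[608.3, 0.0, 311.4], [0.0, 608.3, 234.0], [0.0, 0.0, 1.0]] [[-0.265, 0.964, 0.014], [0.755, 0.217, -0.619], [-0.6, -0.153, -0.785]] [1.375 0.234 1.221]
{'time_s': 0.1, 'joints': array([ 8.49175944e+01,  2.05887025e+01,  6.39731586e-01, -1.65917240e-02,
       -7.01374419e+01, -1.65072091e+01]), 'qd': array([ 0.08145129, -0.07587524,  0.1158516 ,  0.07597166,  0.10361006,
        0.13348287]), 'joint_torque': array([-1.73181088e-03, -5.84159231e+01,  2.93749541e+01,  7.01553315e+00,
        1.01485377e-02, -4.53508744e-05]), 'tcp_pos': array([0.24824563, 0.62725346, 0.24470987]), 'eef_rot': array([ 1.79912717e+02, -9.59984841e-03, -2.15952564e+01]), 'contact_force': array([ 0.80465021, -0.42058996,  0.11441036]), 'moment': array([ 0.001037  , -0.01136229, -0.0045026 ]), 'gripper_force': 0.0, 'gripper_width': 0.08745109858094342}
```

View pics/top0.png

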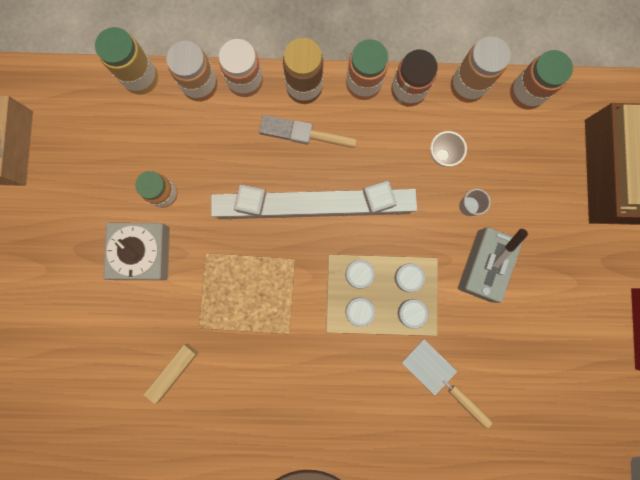

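View pics/scene0.png

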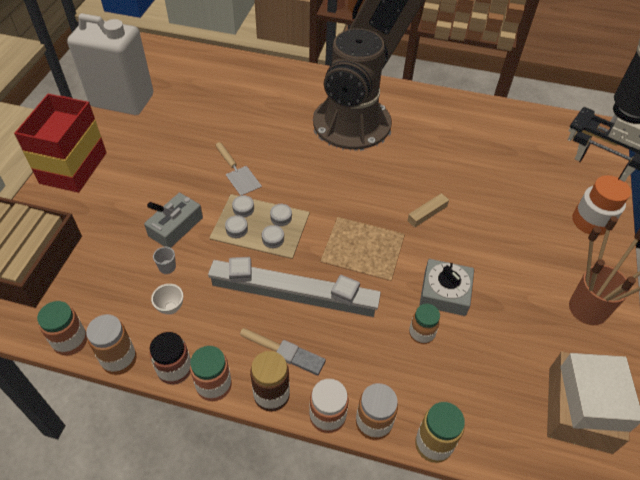

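The top view shows 4 round tins on the board (360,273), (410,277), (360,311), (413,313) and 2 square tins on the rail (250,198), (380,196). The timer is at (133,250), its pointer up-left and the zero mark below at (131,272). The lever leans on from (495,262) to (520,234), with the stud at (487,290).

Run:
```python
from h import *
a=cv2.imread('pics/top0.png');b=cv2.imread('pics/scene0.png')
def z(i,x,y,w,h,W,H): return cv2.resize(i[y:y+h,x:x+w],(W,H),interpolation=cv2.INTER_CUBIC)
t=z(a,205,175,240,160,480,320)
v=np.zeros((600,800,3),np.uint8)
v[:320,:480]=t
v[:320,480:800]=z(a,450,220,80,80,320,320)
v[320:600,:280]=z(a,98,215,70,70,280,280)
v[320:600,280:560]=z(b,140,190,70,70,280,280)
v[320:600,560:800]=z(b,418,255,60,70,240,280)
cv2.imwrite('pics/comp.png',v)
for n,i,roi in(('top',a,(205,180,240,160)),('scene',b,(200,190,200,130))):
    x,y,w,h=roi;hs=cv2.cvtColor(i,cv2.COLOR_BGR2HSV)[y:y+h,x:x+w]
    m=((hs[...,1]<55)&(hs[...,2]>110)).astype(np.uint8)
    k,l,st,ce=cv2.connectedComponentsWithStats(m)
    for j in range(1,k):
        if st[j,4]>60: print(n,st[j],np.round(ce[j]+[x,y],1),'V',hs[...,2][l==j].mean().round())
```

```text
top [   6    1  206   36 4845] [313.9 201.5] V 199.0
top [141  80  29  28 642] [359.8 273.7] V 201.0
top [190  84  30  28 658] [409.8 277.4] V 199.0
top [141 118  29  29 662] [360.  311.7] V 201.0
top [194 119  29  29 675] [413.  313.3] V 198.0
scene [ 32   0  22  22 323] [242.5 201.6] V 164.0
scene [ 70  14  22  17 286] [280.4 211.9] V 167.0
scene [ 25  25  22  18 310] [235.6 223.6] V 165.0
scene [ 62  35  22  18 317] [272.4 233.5] V 166.0
scene [   8   67  152   42 2487] [283.2 279.1] V 170.0
scene [153  97  27  21 398] [366.9 297.4] V 171.0
```

View pics/comp.png

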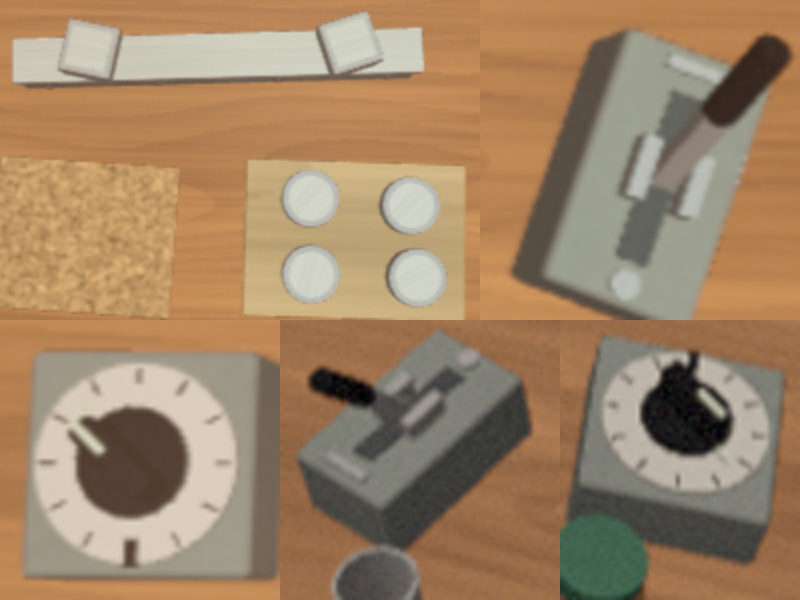

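The composite shows the lever tip at top px (523.8,231.2) and scene px (149.5,205), and the pivot near (497,265). The knob axis is near (131,250) with the pointer to the upper left. I'll turn these into positions.

Run:
```python
from h import *
a=cap('top');b=cap('scene')
f=lambda n,u,v:print(n,*[np.round(x,3) for x in tri(a,u,b,v)])
f('A',(359.8,273.7),(272.4,233.5));f('B',(409.8,277.4),(235.6,223.6));f('C',(360,311.7),(280.4,211.9));f('D',(413,313.3),(242.5,201.6))
f('levertip',(523.8,231.2),(149.5,205))
f('stud',(486.3,291),(187,199.5));f('crossbar',(504.5,237),(156.5,226.5))
f('knob ptr',(118.2,242.5),(455.5,275.5))
P=lambda n,u,z:print(n,np.round(onz(a,u,z),3))
for n,u in zip('pqrs',[(12,40),(424,29),(424,72),(13,83)]): P('rail'+n,(u[0]/2+205,u[1]/2+175),.05)
for n,u in zip('pqrs',[(248,160),(466,167),(465,319),(243,315)]): P('board'+n,(u[0]/2+205,u[1]/2+175),.008)
for n,u in zip('pqrs',[(206,255),(294,258),(289,333),(200,329)]): P('mat'+n,u,.006)
for n,u in zip('pqrs',[(37,353),(253,353),(250,577),(25,577)]): P('timer'+n,(u[0]/4+98,(u[1]-320)/4+215),.05)
P('dialc',(132.2,250.6),.054);P('zeromark',(130.5,273),.054);P('ptr outer',(70/4+98,105/4+215),.0);P('ptr out.087',(115.5,241.2),.087);P('ptr in.087',(123.5,248),.087)
for n,u in (('sqL',[(68,20),(122,30),(113,74),(60,67)]),('sqR',[(317,30),(368,12),(382,62),(334,74)])):
  for q in u:P(n,(q[0]/2+205,q[1]/2+175),.082)
P('pivot',(497,264),.058)
```

```text
A [ 0.494 -0.091  0.035] 0.001
B [ 0.489 -0.188  0.035] 0.002
C [ 0.421 -0.092  0.034] 0.001
D [ 0.421 -0.193  0.042] 0.002
levertip [ 0.571 -0.364  0.14 ] 0.0
stud [ 0.466 -0.327  0.058] 0.001
crossbar [ 0.57  -0.363  0.059] 0.0
knob ptr [0.538 0.358 0.093] 0.002
railp [0.639 0.203 0.05 ]
railq [ 0.66  -0.198  0.05 ]
railr [ 0.618 -0.198  0.05 ]
rails [0.597 0.2   0.05 ]
boardp [ 0.531 -0.03   0.008]
boardq [ 0.529 -0.25   0.008]
boardr [ 0.379 -0.248  0.008]
boards [ 0.377 -0.028  0.008]
matp [0.525 0.217 0.006]
matq [0.523 0.04  0.006]
matr [0.374 0.046 0.006]
mats [0.378 0.222 0.006]
timerp [0.579 0.401 0.05 ]
timerq [0.581 0.297 0.05 ]
timerr [0.474 0.292 0.05 ]
timers [0.471 0.399 0.05 ]
dialc [0.527 0.348 0.054]
zeromark [0.484 0.348 0.054]
ptr outer [0.549 0.404 0.   ]
ptr out.087 [0.541 0.366 0.087]
ptr in.087 [0.529 0.351 0.087]
sqL [0.653 0.144 0.082]
sqL [0.645 0.093 0.082]
sqL [0.603 0.1   0.082]
sqL [0.608 0.15  0.082]
sqR [ 0.649 -0.09   0.082]
sqR [ 0.668 -0.138  0.082]
sqR [ 0.62  -0.152  0.082]
sqR [ 0.608 -0.107  0.082]
pivot [ 0.518 -0.349  0.058]
```

arm_command(travel=[[0.7,-0.86,0],[0.7,-0.86,0],[0.7,-0.86,0],[0.7,-0.86,0],[0.7,-0.86,0],[0.7,-0.86,0],[0.7,-0.86,0],[0.7,-0.86,0],[0.7,-0.86,0],[0.7,-0.86,0],[0.7,-0.86,0],[0.7,-0.86,0]], delta_rot=[[0,0,0.03],[0,0,0.03],[0,0,0.03],[0,0,0.03],[0,0,0.03],[0,0,0.03],[0,0,0.03],[0,0,0.03],[0,0,0.03],[0,0,0.03],[0,0,0.03],[0,0,0.03]], grip=0)

```text
time_s: 1.7
tcp_pos: [0.5978, 0.1985, 0.2456]
eef_rot: [-180.0, 0.0, -18.8]
contact_force: [-0.5, -0.1, -0.3]
gripper_width: 0.0003
gripper_force: 0.0
```

arm_command(travel=[[0.06,-1,0],[0.06,-1,0],[0.06,-1,0],[0.06,-1,0],[0.06,-1,0],[0.06,-1,0],[0.06,-1,0],[0.06,-1,0],[0.06,-1,0],[0.06,-1,0],[0.06,-1,0]], delta_rot=[[0,0,0],[0,0,0],[0,0,0],[0,0,0],[0,0,0],[0,0,0],[0,0,0],[0,0,0],[0,0,0],[0,0,0],[0,0,0]])

```text
time_s: 3.08
tcp_pos: [0.6288, -0.3006, 0.2459]
eef_rot: [-180.0, -0.0, -18.8]
contact_force: [-0.6, -0.8, -0.3]
gripper_width: 0.0005
gripper_force: 0.0
```

arm_command(travel=[[-0.02,-0.15,0],[-0.02,-0.15,0],[-0.02,-0.15,0],[-0.02,-0.15,-0.1],[-0.02,-0.15,-0.22],[-0.02,-0.15,-0.22],[-0.02,-0.15,-0.22]], delta_rot=[[0,0,0],[0,0,0],[0,0,0],[0,0,0],[0,0,0],[0,0,0],[0,0,0]])

```text
time_s: 3.95
tcp_pos: [0.62, -0.3771, 0.1382]
eef_rot: [179.9, -0.1, -18.8]
contact_force: [-0.2, 0.6, 1.1]
gripper_width: 0.0003
gripper_force: 0.0
```

arm_command(travel=[[-0.03,0.01,0],[-0.06,0.02,0],[-0.09,0.03,0],[-0.12,0.04,0],[-0.15,0.05,0],[-0.18,0.06,0],[-0.21,0.07,0],[-0.23,0.077,0],[-0.23,0.077,0],[-0.23,0.077,0],[-0.15,0.05,0],[-0.1,0.03,0.1],[-0.1,0.03,0.22],[-0.1,0.03,0.22]], delta_rot=[[0,0,0],[0,0,0],[0,0,0],[0,0,0],[0,0,0],[0,0,0],[0,0,0],[0,0,0],[0,0,0],[0,0,0],[0,0,0],[0,0,0],[0,0,0],[0,0,0]])

```text
time_s: 5.7
tcp_pos: [0.5714, -0.3639, 0.2511]
eef_rot: [179.9, -0.5, -18.9]
contact_force: [-0.2, 0.5, -0.6]
gripper_width: 0.0003
gripper_force: 0.0
```

Run:
```python
from h import *
b=cap('scene','s1.png');i=b['img'][:,:,::-1]
w=cap('wrist','w1.png')
cv2.imwrite('pics/s1c.png',np.hstack([cv2.resize(i[170:270,130:230],(400,400)),cv2.resize(w['img'][:,:,::-1],(400,300)).copy() if 0 else cv2.copyMakeBorder(cv2.resize(w['img'][:,:,::-1],(400,300)),0,100,0,0,0)]))
```

```text
(no output)
```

View pics/s1c.png

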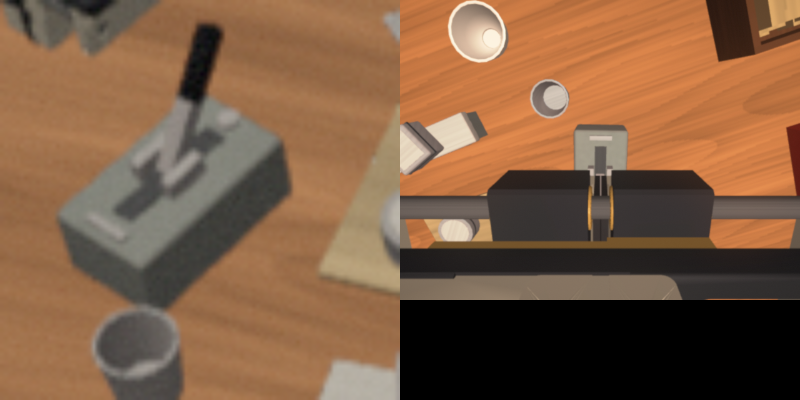

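The lever tip moved to scene px (182,177), over the stud, so the lever is off. Next is the right-hand square tin.

arm_command(travel=[[0.13,0.484,0],[0.13,0.484,0],[0.13,0.484,0],[0.13,0.484,0],[0.13,0.484,0],[0.13,0.484,-0.2],[0.13,0.484,-0.2],[0.13,0.484,-0.2],[0.13,0.484,-0.2]], delta_rot=[[0,0,0.45],[0,0,0.45],[0,0,0.45],[0,0,0.45],[0,0,0.45],[0,0,0.45],[0,0,0.45],[0,0,0.45],[0,0,0.45]], grip=1, newtons=20)

```text
time_s: 6.92
tcp_pos: [0.6341, -0.121, 0.1466]
eef_rot: [179.9, -0.0, 21.6]
contact_force: [-0.2, 0.4, 0.1]
gripper_width: 0.0843
gripper_force: 0.0
```

Run:
```python
from h import *
b=cap('scene');print(proj(b,[.465,-.3275,.1405]),proj(b,[.518,-.346,.158]))
w=cap('wrist','w2.png');s=r.get_state();print(s['tcp_pos'],s['eef_rot'])
for p in([.636,-.122,.082],[.649,-.09,.082],[.668,-.138,.082],[.62,-.152,.082],[.608,-.107,.082]): print(proj(w,p).round())
```

```text
[181.76252715 176.56370072] [164.53364664 185.5044706 ]
[ 0.63455521 -0.1206935   0.14758818] [ 1.79929884e+02 -1.60560919e-01  2.15985365e+01]
[324. 265.]
[276. 222.]
[375. 222.]
[363. 310.]
[280. 301.]
```

View pics/w2.png

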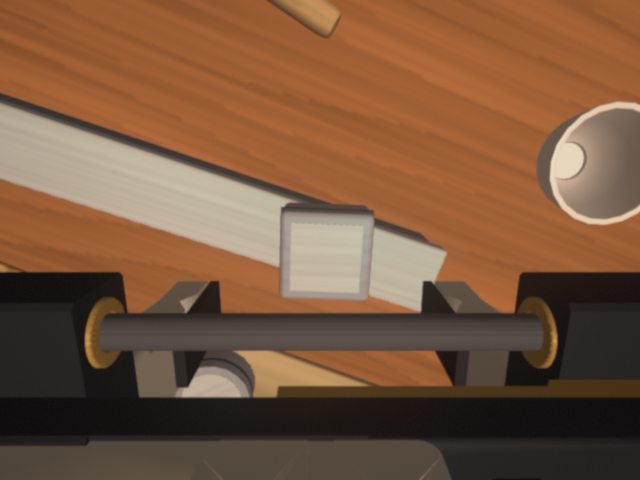

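The lever is confirmed off: predicted tip (181.8,176.6) matches the seen one. The wrist view shows the tin top between (283,208) and (371,298), squarely aligned with the jaws and slightly ahead of prediction.

Run:
```python
from h import *
w=cap('wrist');
for u in((283,208),(373,208),(370,299),(282,297),(327,253)):print(onz(w,u,.082).round(4))
for u in((445,254),(432,310),(0,95),(0,180),(230,182),(230,248)):print('rail',onz(w,u,.05).round(4))
```

```text
[ 0.6573 -0.0905  0.082 ]
[ 0.6746 -0.134   0.082 ]
[ 0.6273 -0.1529  0.082 ]
[ 0.6105 -0.1072  0.082 ]
[ 0.6431 -0.1209  0.082 ]
rail [ 0.6608 -0.1933  0.05  ]
rail [ 0.6238 -0.2022  0.05  ]
rail [0.6527 0.0796 0.05  ]
rail [0.6051 0.0711 0.05  ]
rail [ 0.654  -0.0553  0.05  ]
rail [ 0.6154 -0.0681  0.05  ]
```

arm_command(travel=[[0.01,0,0],[0.01,0,-0.08],[0.01,0,-0.146],[0.01,0,-0.146],[0.01,0,-0.146]], delta_rot=[[0,0,0],[0,0,0],[0,0,0],[0,0,0],[0,0,0]])

```text
time_s: 7.7
tcp_pos: [0.6389, -0.1204, 0.0732]
eef_rot: [180.0, -0.0, 21.6]
contact_force: [-0.3, -1.0, 0.0]
gripper_width: 0.0878
gripper_force: 0.0
```

arm_command(travel=[[0,0,0],[0,0,0],[0,0,0],[0,0,0],[0,0,0],[0,0,0.03],[0,0,0.1],[0,0,0.1]], delta_rot=[[0,0,0],[0,0,0],[0,0,0],[0,0,0],[0,0,0],[0,0,0],[0,0,0],[0,0,0]], grip=0, newtons=25)

```text
time_s: 8.7
tcp_pos: [0.6405, -0.1204, 0.1266]
eef_rot: [179.9, -0.3, 21.6]
contact_force: [0.1, 0.0, -0.6]
gripper_width: 0.0501
gripper_force: 24.8
```

arm_command(travel=[[-0.44,0.42,0],[-0.44,0.42,0],[-0.44,0.42,0],[-0.44,0.42,0],[-0.44,0.42,0],[-0.44,0.42,0],[-0.44,0.42,-0.1],[-0.44,0.42,-0.16],[-0.44,0.42,-0.19],[-0.44,0.42,-0.19],[-0.44,0.42,-0.19]], delta_rot=[[0,0,-0.24],[0,0,-0.24],[0,0,-0.24],[0,0,-0.24],[0,0,-0.24],[0,0,-0.24],[0,0,-0.24],[0,0,-0.24],[0,0,-0.24],[0,0,-0.24],[0,0,-0.24]])

```text
time_s: 10.07
tcp_pos: [0.4187, 0.0893, 0.0276]
eef_rot: [180.0, 0.0, -0.0]
contact_force: [-0.5, -0.8, -1.4]
gripper_width: 0.05
gripper_force: 24.8
```

arm_command(travel=[[0,0,0],[0,0,0],[0,0,0],[0,0,0],[0,0,0.1],[0,0,0.24],[0.424,0.066,0.24],[0.424,0.066,0.24],[0.424,0.066,0.24],[0.424,0.066,0.24],[0.424,0.066,0.24],[0.424,0.066,0.24]], delta_rot=[[0,0,0],[0,0,0],[0,0,0],[0,0,0],[0,0,0],[0,0,0],[0,0,-0.1],[0,0,-0.1],[0,0,-0.1],[0,0,-0.1],[0,0,-0.1],[0,0,-0.1]], grip=0.85)

```text
time_s: 11.58
tcp_pos: [0.6295, 0.1224, 0.147]
eef_rot: [180.0, 0.1, -9.0]
contact_force: [-0.2, 0.5, 0.5]
gripper_width: 0.0743
gripper_force: 0.0
```

```bash
cat > seg.py <<'E'
from h import *
def grey(c,roi,lo=110,smax=55,amin=60):
    x,y,w,h=roi;hs=cv2.cvtColor(c['img'],cv2.COLOR_RGB2HSV)[y:y+h,x:x+w]
    m=((hs[...,1]<smax)&(hs[...,2]>lo)).astype(np.uint8)
    k,l,st,ce=cv2.connectedComponentsWithStats(m)
    return [(ce[j]+[x,y],st[j,:4]+[x,y,0,0],st[j,4]) for j in range(1,k) if st[j,4]>amin]
E
python3 - <<'E'
from seg import *
w=cap('wrist','w3.png');b=cap('scene');t=cap('top');print(r.get_state()['tcp_pos'])
print('pred',proj(w,[.630,.122,.082]))
for c,n in((b,'scene'),(t,'top')):
  for g in grey(c,(195,170,250,170)): print(n,g[0].round(1),g[1],g[2],onz(c,g[0],.034).round(3))
E
```

```text
[0.62955832 0.12260471 0.14793333]
pred [321.37826195 265.63210762]
scene [242.9 188.3] [226 170  35  42] 833 [ 0.37  -0.212  0.034]
scene [335.2 182.3] [328 170  22  24] 66 [0.281 0.017 0.034]
scene [280.4 212. ] [270 204  22  17] 294 [ 0.421 -0.093  0.034]
scene [235.6 223.6] [225 213  22  20] 316 [ 0.489 -0.19   0.034]
scene [358.1 244.1] [335 219  45  42] 672 [0.467 0.121 0.034]
scene [272.3 233.6] [262 224  22  19] 324 [ 0.494 -0.091  0.034]
scene [433.7 280.3] [423 259  22  42] 661 [0.523 0.316 0.034]
scene [283.6 280.3] [208 260 152  39] 2523 [ 0.619 -0.024  0.034]
scene [366.8 297.5] [352 287  28  22] 409 [0.612 0.174 0.034]
scene [418.3 334.8] [410 325  24  15] 122 [0.676 0.304 0.034]
top [256.2 191.1] [249 187  15   9] 98 [0.652 0.118 0.034]
top [354.6 201.6] [291 189 126  26] 2758 [ 0.636 -0.078  0.034]
top [235.9 206.7] [211 195  65  23] 971 [0.62  0.157 0.034]
top [359.8 273.7] [346 260  29  28] 643 [ 0.494 -0.09   0.034]
top [409.8 277.4] [395 264  30  28] 660 [ 0.489 -0.187  0.034]
top [266.4 310.7] [253 298  27  27] 656 [0.418 0.089 0.034]
top [360.  311.7] [346 298  29  29] 665 [ 0.421 -0.091  0.034]
top [413.  313.3] [399 299  29  29] 677 [ 0.42  -0.194  0.034]
```

View pics/w3.png

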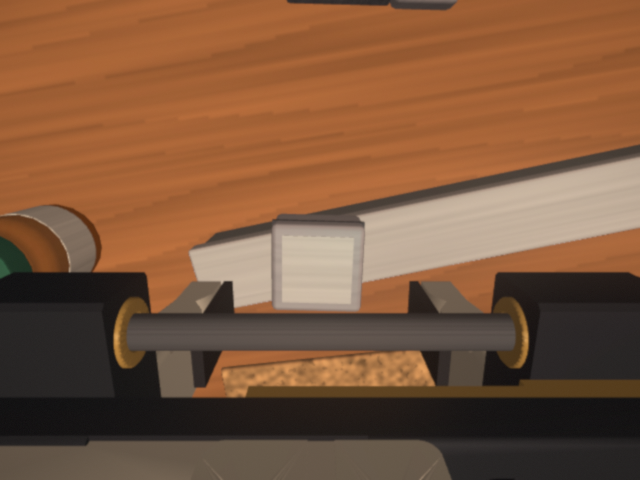

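The wrist view shows the second square tin centred at (317,265), aligned as predicted. The first square is at (0.418,0.089) on the mat.

arm_command(travel=[[0,0.004,-0.08],[0,0.004,-0.148],[0,0.004,-0.148],[0,0.004,-0.148]], delta_rot=[[0,0,0],[0,0,0],[0,0,0],[0,0,0]])

```text
time_s: 12.22
tcp_pos: [0.6306, 0.1248, 0.0749]
eef_rot: [-180.0, -0.1, -9.0]
contact_force: [0.2, 0.7, 0.2]
gripper_width: 0.0749
gripper_force: 0.0
```

arm_command(travel=[[0,0,0],[0,0,0],[0,0,0],[0,0,0],[0,0,0],[0,0,0.03],[0,0,0.1],[0,0,0.1]], delta_rot=[[0,0,0],[0,0,0],[0,0,0],[0,0,0],[0,0,0],[0,0,0],[0,0,0],[0,0,0]], grip=0)

```text
time_s: 13.22
tcp_pos: [0.6322, 0.1254, 0.1271]
eef_rot: [-179.8, -0.3, -9.0]
contact_force: [-0.5, -0.0, -1.0]
gripper_width: 0.0498
gripper_force: 24.9
```

arm_command(travel=[[-0.312,0.1,0],[-0.312,0.1,0],[-0.312,0.1,0],[-0.312,0.1,0],[-0.312,0.1,-0.1],[-0.312,0.1,-0.16],[-0.312,0.1,-0.19],[-0.312,0.1,-0.19],[-0.312,0.1,-0.19]], delta_rot=[[0,0,0.1],[0,0,0.1],[0,0,0.1],[0,0,0.1],[0,0,0.1],[0,0,0.1],[0,0,0.1],[0,0,0.1],[0,0,0.1]])

```text
time_s: 14.35
tcp_pos: [0.475, 0.1748, 0.0288]
eef_rot: [-180.0, -0.0, -0.0]
contact_force: [1.2, 0.0, -1.3]
gripper_width: 0.0497
gripper_force: 24.9
```

arm_command(travel=[[0,0,0],[0,0,0],[0,0,0],[0,0,0],[0,0,0.1],[0,0,0.2],[0.038,-0.532,0.2],[0.038,-0.532,0.2],[0.038,-0.532,0.2],[0.038,-0.532,0.2],[0.038,-0.532,0.2],[0.038,-0.532,0.2],[0.038,-0.532,0.2]], delta_rot=[[0,0,0],[0,0,0],[0,0,0],[0,0,0],[0,0,0],[0,0,0],[0,0,0],[0,0,0],[0,0,0],[0,0,0],[0,0,0],[0,0,0],[0,0,0]], grip=0.8)

```text
time_s: 15.98
tcp_pos: [0.4934, -0.0906, 0.1286]
eef_rot: [-180.0, -0.0, 0.0]
contact_force: [0.3, 1.0, 0.8]
gripper_width: 0.0704
gripper_force: 0.0
```

```bash
cat > look.py <<'E'
from seg import *
b=cap('scene');t=cap('top');print(r.get_state()['tcp_pos'].round(4))
for g in grey(t,(195,170,250,170)): print('top',g[0].round(1),g[1],g[2],onz(t,g[0],.034).round(3),onz(t,g[0],.076).round(3))
for g in grey(b,(200,190,200,130)): print('sc',g[0].round(1),g[1],g[2],onz(b,g[0],.034).round(3),onz(b,g[0],.076).round(3))
E
python3 look.py
```

```text
[ 0.4935 -0.0903  0.1286]
top [308.2 202.5] [211 189 205  29] 4403 [0.632 0.014 0.034] [0.624 0.013 0.076]
top [418.4 253.5] [390 222  55  63] 2648 [ 0.536 -0.204  0.034] [ 0.533 -0.195  0.076]
top [264.7 287. ] [260 279  10  17] 119 [0.464 0.094 0.034] [0.464 0.09  0.076]
top [412.5 317.8] [398 309  30  19] 434 [ 0.412 -0.193  0.034] [ 0.414 -0.184  0.076]
top [361.6 320. ] [348 314  27  13] 221 [ 0.405 -0.095  0.034] [ 0.408 -0.091  0.076]
sc [241.7 205.3] [232 198  22  14] 208 [ 0.427 -0.195  0.034] [ 0.461 -0.18   0.076]
sc [277.4 212.5] [270 204  15  17] 194 [ 0.425 -0.1    0.034] [ 0.458 -0.088  0.076]
sc [235.6 223.6] [225 214  22  19] 313 [ 0.489 -0.19   0.034] [ 0.52  -0.175  0.076]
sc [349.9 225.7] [339 217  23  19] 307 [0.416 0.088 0.034] [0.45  0.093 0.076]
sc [272.3 233.6] [262 225  22  18] 320 [ 0.494 -0.091  0.034] [ 0.525 -0.08   0.076]
sc [379.1 249.4] [368 240  23  20] 337 [0.469 0.174 0.034] [0.501 0.176 0.076]
sc [294.9 283.4] [208 260 172  48] 2872 [0.62  0.004 0.034] [0.647 0.012 0.076]
```

arm_command(travel=[[0,0,-0.1],[0,0,-0.195],[0,0,-0.195],[0,0,-0.195]], delta_rot=[[0,0,0],[0,0,0],[0,0,0],[0,0,0]])

```text
time_s: 16.58
tcp_pos: [0.4934, -0.0904, 0.0309]
eef_rot: [180.0, 0.0, 0.1]
contact_force: [0.5, -0.5, 0.0]
gripper_width: 0.0701
gripper_force: 0.0
```

arm_command(travel=[[0,0,0],[0,0,0],[0,0,0],[0,0,0],[0,0,0],[0,0,0.04],[0,0,0.16],[0,0,0.2],[0,0,0.2]], delta_rot=[[0,0,0],[0,0,0],[0,0,0],[0,0,0],[0,0,0],[0,0,0],[0,0,0],[0,0,0],[0,0,0]], grip=0)

```text
time_s: 17.7
tcp_pos: [0.4942, -0.0914, 0.1326]
eef_rot: [-180.0, -0.2, 0.0]
contact_force: [-0.7, 0.1, -1.4]
gripper_width: 0.0558
gripper_force: 25.0
```

arm_command(travel=[[0.256,0.486,0],[0.256,0.486,0],[0.256,0.486,0],[0.256,0.486,0],[0.256,0.486,0],[0.256,0.486,0],[0.256,0.486,-0.06],[0.256,0.486,-0.1],[0.256,0.486,-0.112],[0.256,0.486,-0.112],[0.256,0.486,-0.112]], delta_rot=[[0,0,0],[0,0,0],[0,0,0],[0,0,0],[0,0,0],[0,0,0],[0,0,0],[0,0,0],[0,0,0],[0,0,0],[0,0,0]])

```text
time_s: 19.08
tcp_pos: [0.6216, 0.1512, 0.0756]
eef_rot: [-180.0, -0.0, -0.0]
contact_force: [-0.2, -0.5, -1.3]
gripper_width: 0.0553
gripper_force: 25.0
```

arm_command(travel=[[0,0,-0.003],[0,0,-0.003],[0,0,-0.003],[0,0,-0.003],[0,0,0.06],[0,0,0.12],[-0.2,-0.24,0.12],[-0.401,-0.486,0.12],[-0.401,-0.486,0.12],[-0.401,-0.486,0.12],[-0.401,-0.486,0.12],[-0.401,-0.486,0.12],[-0.401,-0.486,0.12]], delta_rot=[[0,0,0],[0,0,0],[0,0,0],[0,0,0],[0,0,0],[0,0,0],[0,0,0],[0,0,0],[0,0,0],[0,0,0],[0,0,0],[0,0,0],[0,0,0]], grip=0.8)

```text
time_s: 20.7
tcp_pos: [0.4213, -0.0915, 0.1356]
eef_rot: [-180.0, -0.1, -0.0]
contact_force: [1.1, 1.1, -0.1]
gripper_width: 0.0701
gripper_force: 0.0
```

```bash
python3 look.py; python3 -c "
from h import *
t=cap('top','t4.png');b=cap('scene');print(proj(t,[.6216,.1512,.076]),proj(b,[.6216,.1512,.076]))
i=np.vstack([cv2.resize(c['img'][y:y+h,x:x+w],(800,300)) for c,x,y,w,h in((t,200,165,240,90),(b,200,190,200,130))])
cv2.imwrite('pics/t4c.png',i[:,:,::-1])"
```

```text
[ 0.4218 -0.0909  0.1353]
top [312.2 202.4] [211 188 206  29] 4689 [0.633 0.006 0.034] [0.625 0.006 0.076]
top [409.9 274.2] [395 264  30  20] 489 [ 0.495 -0.188  0.034] [ 0.494 -0.179  0.076]
top [223.6 282.3] [210 270  28  26] 655 [0.471 0.174 0.034] [0.47  0.166 0.076]
top [318.2 297.4] [311 292  16  14] 91 [ 0.446 -0.01   0.034] [ 0.447 -0.01   0.076]
top [345.4 294.4] [329 292  33   8] 142 [ 0.453 -0.063  0.034] [ 0.454 -0.06   0.076]
top [266.7 306.6] [254 298  26  19] 440 [0.426 0.089 0.034] [0.428 0.085 0.076]
sc [242.5 201.5] [232 190  22  22] 326 [ 0.414 -0.198  0.034] [ 0.448 -0.182  0.076]
sc [280.4 211.9] [270 204  22  17] 287 [ 0.421 -0.093  0.034] [ 0.455 -0.081  0.076]
sc [235.6 223.6] [225 214  22  19] 313 [ 0.489 -0.19   0.034] [ 0.52  -0.175  0.076]
sc [349.8 225.7] [339 217  23  19] 306 [0.416 0.088 0.034] [0.45  0.093 0.076]
sc [379.1 249.5] [368 240  23  20] 340 [0.469 0.174 0.034] [0.501 0.176 0.076]
sc [296.  282.8] [208 260 172  48] 2896 [0.618 0.006 0.034] [0.645 0.014 0.076]
[235.0780648  202.09008958] [357.59980452 288.43341063]
```

View pics/t4c.png

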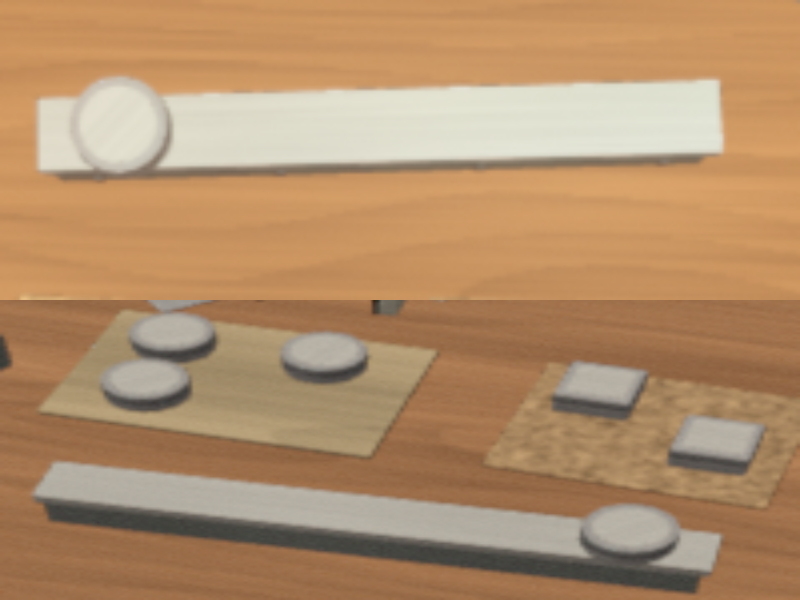

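The tin sits flat and well centred on the rail at top px (236,202), and both squares are on the mat. Next is round C.

arm_command(travel=[[0,0,-0.1],[0,0,-0.2],[0,0,-0.209],[0,0,-0.209],[0,0,-0.209]], delta_rot=[[0,0,0],[0,0,0],[0,0,0],[0,0,0],[0,0,0]])

```text
time_s: 21.52
tcp_pos: [0.4223, -0.091, 0.0321]
eef_rot: [-180.0, -0.2, 0.0]
contact_force: [-0.1, 0.2, 0.1]
gripper_width: 0.07
gripper_force: 0.0
```

arm_command(travel=[[0,0,0],[0,0,0],[0,0,0],[0,0,0],[0,0,0],[0,0,0.04],[0,0,0.16],[0,0,0.2],[0,0,0.2]], delta_rot=[[0,0,0],[0,0,0],[0,0,0],[0,0,0],[0,0,0],[0,0,0],[0,0,0],[0,0,0],[0,0,0]], grip=0)

```text
time_s: 22.65
tcp_pos: [0.4218, -0.0912, 0.1323]
eef_rot: [-179.9, -0.2, 0.0]
contact_force: [-1.2, 0.0, -0.9]
gripper_width: 0.0553
gripper_force: 25.0
```

arm_command(travel=[[0.41,0.286,0],[0.41,0.286,0],[0.41,0.286,0],[0.41,0.286,0],[0.41,0.286,0],[0.41,0.286,0],[0.41,0.286,-0.06],[0.41,0.286,-0.1],[0.41,0.286,-0.114],[0.41,0.286,-0.114],[0.41,0.286,-0.114]], delta_rot=[[0,0,0],[0,0,0],[0,0,0],[0,0,0],[0,0,0],[0,0,0],[0,0,0],[0,0,0],[0,0,0],[0,0,0],[0,0,0]])

```text
time_s: 24.02
tcp_pos: [0.6257, 0.0513, 0.0742]
eef_rot: [-180.0, -0.0, -0.0]
contact_force: [0.0, -0.2, -0.4]
gripper_width: 0.0553
gripper_force: 25.0
```

arm_command(travel=[[0,0,0],[0,0,0],[0,0,0],[0,0,0],[0,0,0.06],[0,0,0.12],[-0.13,-0.24,0.12],[-0.274,-0.478,0.12],[-0.274,-0.478,0.12],[-0.274,-0.478,0.12],[-0.274,-0.478,0.12],[-0.274,-0.478,0.12],[-0.274,-0.478,0.12]], delta_rot=[[0,0,0],[0,0,0],[0,0,0],[0,0,0],[0,0,0],[0,0,0],[0,0,0],[0,0,0],[0,0,0],[0,0,0],[0,0,0],[0,0,0],[0,0,0]], grip=0.8)

```text
time_s: 25.65
tcp_pos: [0.4893, -0.1872, 0.1337]
eef_rot: [180.0, -0.0, 0.0]
contact_force: [1.2, -0.1, -0.1]
gripper_width: 0.0699
gripper_force: 0.0
```

```bash
python3 look.py | grep -v top
```

```text
[ 0.4895 -0.1867  0.1336]
sc [240.7 204.2] [232 196  20  16] 216 [ 0.424 -0.199  0.034] [ 0.458 -0.184  0.076]
sc [235.6 223.7] [225 214  22  19] 314 [ 0.489 -0.19   0.034] [ 0.52  -0.175  0.076]
sc [349.8 225.7] [339 217  23  19] 306 [0.416 0.088 0.034] [0.45  0.093 0.076]
sc [379.1 249.4] [368 240  23  20] 338 [0.469 0.174 0.034] [0.501 0.176 0.076]
sc [296.4 282. ] [208 260 172  48] 2978 [0.616 0.006 0.034] [0.643 0.014 0.076]
```

arm_command(travel=[[0,-0.003,-0.1],[0,-0.003,-0.2],[0,-0.003,-0.205],[0,-0.003,-0.205],[0,-0.003,-0.205]], delta_rot=[[0,0,0],[0,0,0],[0,0,0],[0,0,0],[0,0,0]])

```text
time_s: 26.38
tcp_pos: [0.4895, -0.1885, 0.0318]
eef_rot: [180.0, -0.1, 0.1]
contact_force: [0.2, -0.4, 0.2]
gripper_width: 0.07
gripper_force: 0.0
```

arm_command(travel=[[0,0,0],[0,0,0],[0,0,0],[0,0,0],[0,0,0],[0,0,0.04],[0,0,0.16],[0,0,0.2],[0,0,0.2]], delta_rot=[[0,0,0],[0,0,0],[0,0,0],[0,0,0],[0,0,0],[0,0,0],[0,0,0],[0,0,0],[0,0,0]], grip=0)

```text
time_s: 27.5
tcp_pos: [0.4898, -0.1889, 0.1327]
eef_rot: [180.0, -0.2, 0.0]
contact_force: [-0.6, -0.3, -1.8]
gripper_width: 0.0555
gripper_force: 25.0
```

arm_command(travel=[[0.295,0.082,0],[0.295,0.082,0],[0.295,0.082,0],[0.295,0.082,0],[0.295,0.082,-0.06],[0.295,0.082,-0.1],[0.295,0.082,-0.115],[0.295,0.082,-0.115],[0.295,0.082,-0.115]], delta_rot=[[0,0,0],[0,0,0],[0,0,0],[0,0,0],[0,0,0],[0,0,0],[0,0,0],[0,0,0],[0,0,0]])

```text
time_s: 28.62
tcp_pos: [0.6357, -0.1481, 0.0733]
eef_rot: [-180.0, 0.0, -0.0]
contact_force: [-0.3, -0.0, -0.5]
gripper_width: 0.0557
gripper_force: 25.0
```

arm_command(travel=[[0,0,0],[0,0,0],[0,0,0],[0,0,0],[0,0,0.06],[0,0,0.12],[-0.2,-0.04,0.12],[-0.43,-0.091,0.12],[-0.43,-0.091,0.12],[-0.43,-0.091,0.12],[-0.43,-0.091,0.12],[-0.43,-0.091,0.12]], delta_rot=[[0,0,0],[0,0,0],[0,0,0],[0,0,0],[0,0,0],[0,0,0],[0,0,0],[0,0,0],[0,0,0],[0,0,0],[0,0,0],[0,0,0]], grip=0.8)

```text
time_s: 30.12
tcp_pos: [0.4223, -0.1934, 0.1341]
eef_rot: [180.0, -0.1, 0.0]
contact_force: [-0.0, -0.1, -0.3]
gripper_width: 0.0698
gripper_force: 0.0
```

```bash
python3 look.py
```

```text
[ 0.4225 -0.1933  0.1336]
top [313.2 202.1] [211 185 206  32] 4877 [0.633 0.004 0.034] [0.625 0.004 0.076]
top [231.3 293.5] [223 282  20  25] 405 [0.45  0.158 0.034] [0.45  0.151 0.076]
top [380.2 333.6] [376 326   9  14] 101 [ 0.38  -0.131  0.034] [ 0.384 -0.125  0.076]
sc [242.5 201.6] [232 190  22  22] 327 [ 0.414 -0.198  0.034] [ 0.448 -0.182  0.076]
sc [349.8 225.7] [339 217  23  19] 306 [0.416 0.088 0.034] [0.45  0.093 0.076]
sc [370.7 240.1] [360 231  23  19] 320 [0.446 0.148 0.034] [0.479 0.151 0.076]
sc [295.6 281. ] [208 254 172  54] 2997 [0.614 0.004 0.034] [0.641 0.012 0.076]
```

Square1 has been knocked aside but is still well inside the mat at about (0.45,0.15). Next is round D.

arm_command(travel=[[0,0,-0.1],[0,0,-0.2],[0,0,-0.205],[0,0,-0.205],[0,0,-0.205]], delta_rot=[[0,0,0],[0,0,0],[0,0,0],[0,0,0],[0,0,0]])

```text
time_s: 30.85
tcp_pos: [0.422, -0.1933, 0.0316]
eef_rot: [180.0, -0.0, 0.0]
contact_force: [-1.0, 0.0, 0.5]
gripper_width: 0.0703
gripper_force: 0.0
```

arm_command(travel=[[0,0,0],[0,0,0],[0,0,0],[0,0,0],[0,0,0],[0,0,0.04],[0,0,0.16],[0,0,0.2],[0,0,0.2]], delta_rot=[[0,0,0],[0,0,0],[0,0,0],[0,0,0],[0,0,0],[0,0,0],[0,0,0],[0,0,0],[0,0,0]], grip=0)

```text
time_s: 31.98
tcp_pos: [0.4223, -0.1934, 0.1327]
eef_rot: [-180.0, -0.2, 0.0]
contact_force: [0.1, 0.1, -1.5]
gripper_width: 0.0556
gripper_force: 25.0
```

arm_command(travel=[[0.42,0.29,0],[0.42,0.29,0],[0.42,0.29,0],[0.42,0.29,0],[0.42,0.29,0],[0.42,0.29,0],[0.42,0.29,-0.06],[0.42,0.29,-0.1],[0.42,0.29,-0.115],[0.42,0.29,-0.115],[0.42,0.29,-0.115]], delta_rot=[[0,0,0],[0,0,0],[0,0,0],[0,0,0],[0,0,0],[0,0,0],[0,0,0],[0,0,0],[0,0,0],[0,0,0],[0,0,0]])

```text
time_s: 33.35
tcp_pos: [0.6311, -0.0489, 0.074]
eef_rot: [-180.0, -0.0, -0.0]
contact_force: [-0.1, -0.4, -1.8]
gripper_width: 0.0557
gripper_force: 25.0
```

arm_command(travel=[[0,0,0],[0,0,0],[0,0,0],[0,0,0],[0,0,0.06],[0,0,0.2],[-0.208,0.794,0.2],[-0.208,0.794,0.2],[-0.208,0.794,0.2],[-0.208,0.794,0.2],[-0.208,0.794,0.2],[-0.208,0.794,0.2],[-0.208,0.794,0.2],[-0.208,0.794,0.2],[-0.208,0.794,0.2],[-0.208,0.794,0.2],[-0.208,0.794,0.2]], delta_rot=[[0,0,0],[0,0,0],[0,0,0],[0,0,0],[0,0,0],[0,0,0],[0,0,-1],[0,0,-1],[0,0,-1],[0,0,-1],[0,0,-1],[0,0,-1],[0,0,-1],[0,0,-1],[0,0,-1],[0,0,-1],[0,0,-1]], grip=0.75)

```text
time_s: 35.48
tcp_pos: [0.5274, 0.3485, 0.1736]
eef_rot: [180.0, 0.0, -89.8]
contact_force: [0.2, 0.1, 0.6]
gripper_width: 0.0658
gripper_force: 0.0
```

```bash
python3 look.py; python3 -c "
from h import *
w=cap('wrist');t=cap('top')
i=np.hstack([cv2.resize(w['img'],(480,360)),cv2.copyMakeBorder(cv2.resize(t['img'][170:260,200:440],(320,120)),0,240,0,0,0)])
cv2.imwrite('pics/w5.png',i[:,:,::-1]);print(proj(w,[.527,.348,.087]),proj(w,[.541,.366,.087]))"
```

```text
[0.5275 0.3484 0.1736]
top [313.9 202. ] [211 185 206  32] 4914 [0.633 0.003 0.034] [0.625 0.003 0.076]
top [236.1 294.3] [223 282  27  26] 652 [0.448 0.149 0.034] [0.449 0.142 0.076]
top [266.4 310.8] [253 298  27  27] 653 [0.418 0.089 0.034] [0.42  0.085 0.076]
sc [349.9 225.7] [339 217  23  19] 307 [0.416 0.088 0.034] [0.45  0.093 0.076]
sc [370.7 240.1] [359 231  24  19] 321 [0.446 0.148 0.034] [0.479 0.151 0.076]
sc [295.1 280.2] [209 254 171  54] 3065 [0.612 0.002 0.034] [0.639 0.01  0.076]
[321.27803106 254.11997232] [297.97631813 282.625115  ]
```

View pics/w5.png

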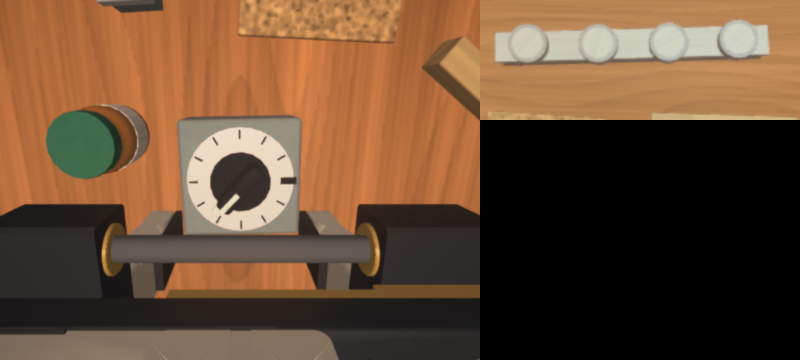

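All four round tins stand on the rail. The wrist view shows the dial with the knob at (240,182), the pointer at lower left (229,204), and the zero mark at right (288,181). I'll measure the angle.

Run:
```python
from h import *
w=cap('wrist');g=cv2.cvtColor(w['img'],cv2.COLOR_RGB2GRAY);hs=cv2.cvtColor(w['img'],cv2.COLOR_RGB2HSV)
x0,y0,x1,y1=245,165,392,310
c=g[y0:y1,x0:x1];d=(c<90).astype(np.uint8)
k,l,st,ce=cv2.connectedComponentsWithStats(d)
for j in range(1,k):
    if st[j,4]>25:
        m=cv2.minAreaRect(np.argwhere(l==j)[:,::-1].astype(np.float32));print(st[j],ce[j]+[x0,y0],m)
# pointer: bright comps inside disc region
p=(g>170).astype(np.uint8);p[:250]=0;p[290:]=0;p[:,:285]=0;p[:,325:]=0
k,l,st,ce=cv2.connectedComponentsWithStats(p)
for j in range(1,k):
    if st[j,4]>20:
        pts=np.argwhere(l==j)[:,::-1];print('ptr',st[j],ce[j],cv2.minAreaRect(pts.astype(np.float32)),onz(w,ce[j],.087).round(4))
s=w['img'][160:320,240:400]
cv2.imwrite('pics/knob.png',cv2.resize(s,(640,640),interpolation=cv2.INTER_CUBIC)[:600,:,::-1])
```

```text
[  36   39   79   82 4665] [320.00664523 241.51103966] ((75.00000762939453, 76.99999237060547), (77.15956115722656, 78.42447662353516), 71.56504821777344)
[130  72  17   8 136] [383.  240.5] ((138.0, 75.5), (7.0, 16.0), 90.0)
ptr [285 259  40  31 548] [302.83759124 278.85583942] ((304.5, 274.0), (30.0, 39.0), 90.0) [0.5381 0.3636 0.087 ]
```

View pics/knob.png

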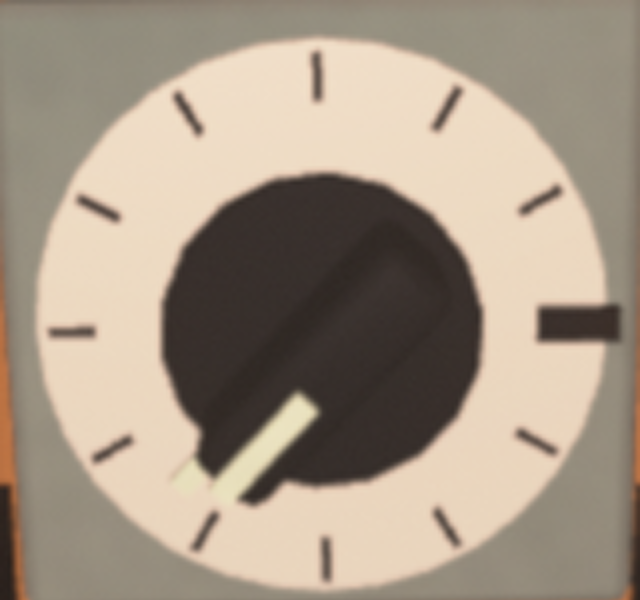

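Run:
```python
from h import *
w=cap('wrist');f=lambda x,y,z:onz(w,(240+x/4,160+y/4),z)[:2]
a,b=f(308,403,.087),f(228,497,.087);d=b-a;print('ptr',a,b,np.degrees(np.arctan2(d[1],d[0])))
z,c=f(578,324,.054),f(324,318,.054);d=z-c;print('zero',z,c,np.degrees(np.arctan2(d[1],d[0])))
d=f(50,331,.054)-z;print('zero opp',np.degrees(np.arctan2(-d[1],-d[0])))
d=f(578,324,.054)-f(72,332,.054);print(np.degrees(np.arctan2(d[1],d[0])))
print('axis61',f(322,328,.061)); e,g=f(233,490,.087),f(425,262,.087);print('bar',e,g,(e+g)/2)
```

```text
ptr [0.52951576 0.35217459] [0.54160427 0.36708839] 50.97320586998413
zero [0.48447704 0.34884109] [0.52714286 0.3478705 ] 178.696824167745
zero opp -179.11571135221968
-178.96405783872737
axis61 [0.5274711  0.34770477]
bar [0.54083483 0.36596129] [0.51252889 0.3306816 ] [0.52668186 0.34832144]
```

arm_command(travel=[[0,0,0],[0,0,0],[0,0,0],[0,0,0],[0,0,-0.09],[0,0,-0.176],[0,0,-0.176],[0,0,-0.176]], delta_rot=[[0,0,-0.436],[0,0,-0.436],[0,0,-0.436],[0,0,-0.436],[0,0,-0.436],[0,0,-0.436],[0,0,-0.436],[0,0,-0.436]])

```text
time_s: 36.78
tcp_pos: [0.5282, 0.3492, 0.0871]
eef_rot: [-180.0, 0.1, -129.2]
contact_force: [-0.8, -0.5, 0.4]
gripper_width: 0.0659
gripper_force: 0.0
```

arm_command(travel=[[0,0,0],[0,0,0],[0,0,0],[0,0,0],[0,0,0],[0,0,0],[0,0,0],[0,0,0]], delta_rot=[[0,0,0],[0,0,0],[0,0,0],[0,0,0],[0,0,0],[0,0,0],[0,0,0],[0,0,0]], grip=0, newtons=20)

```text
time_s: 37.78
tcp_pos: [0.5275, 0.3485, 0.0856]
eef_rot: [-180.0, -0.0, -129.2]
contact_force: [1.5, -0.7, -0.4]
gripper_width: 0.0138
gripper_force: 19.7
```

Knob held (14 mm). I'll turn it +129°.

arm_command(travel=[[0,0,0],[0,0,0],[0,0,0],[0,0,0],[0,0,0],[0,0,0],[0,0,0],[0,0,0],[0,0,0],[0,0,0]], delta_rot=[[0,0,0.1],[0,0,0.2],[0,0,0.3],[0,0,0.4],[0,0,0.5],[0,0,0.6],[0,0,0.7],[0,0,0.8],[0,0,0.8],[0,0,0.8]])

```text
time_s: 39.02
tcp_pos: [0.5281, 0.3486, 0.0856]
eef_rot: [-179.9, -0.0, -57.3]
contact_force: [5.3, -1.9, -2.7]
gripper_width: 0.0138
gripper_force: 19.9
```

arm_command(travel=[[0,0,0],[0,0,0],[0,0,0],[0,0,0],[0,0,0],[0,0,0],[0,0,0],[0,0,0],[0,0,0]], delta_rot=[[0,0,0.1],[0,0,0.2],[0,0,0.3],[0,0,0.4],[0,0,0.5],[0,0,0.6],[0,0,0.635],[0,0,0.635],[0,0,0.635]])

```text
time_s: 40.15
tcp_pos: [0.5283, 0.349, 0.0856]
eef_rot: [-180.0, -0.1, -0.1]
contact_force: [5.4, -1.0, -3.8]
gripper_width: 0.0137
gripper_force: 19.9
```

arm_command(travel=[[0,0,0],[0,0,0],[0,0,0],[0,0,0.06],[0,0,0.18],[0,0,0.18],[0,0,0.18]], delta_rot=[[0,0,0],[0,0,0],[0,0,0],[0,0,0],[0,0,0],[0,0,0],[0,0,0]], grip=0.75)

```text
time_s: 41.02
tcp_pos: [0.5271, 0.3486, 0.1758]
eef_rot: [-180.0, -0.0, -0.1]
contact_force: [0.0, -0.0, -0.9]
gripper_width: 0.0659
gripper_force: 0.0
```

Run:
```python
from h import *
w=cap('wrist');t=cap('top');b=cap('scene')
i=np.hstack([cv2.resize(w['img'][160:320,240:400],(480,480),interpolation=cv2.INTER_CUBIC),np.vstack([cv2.resize(t['img'][170:260,200:440],(320,120)),cv2.resize(b['img'][170:350,140:460],(320,180)),np.zeros((180,320,3),np.uint8)])])
cv2.imwrite('pics/w6.png',i[:,:,::-1])
```

```text
(no output)
```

View pics/w6.png

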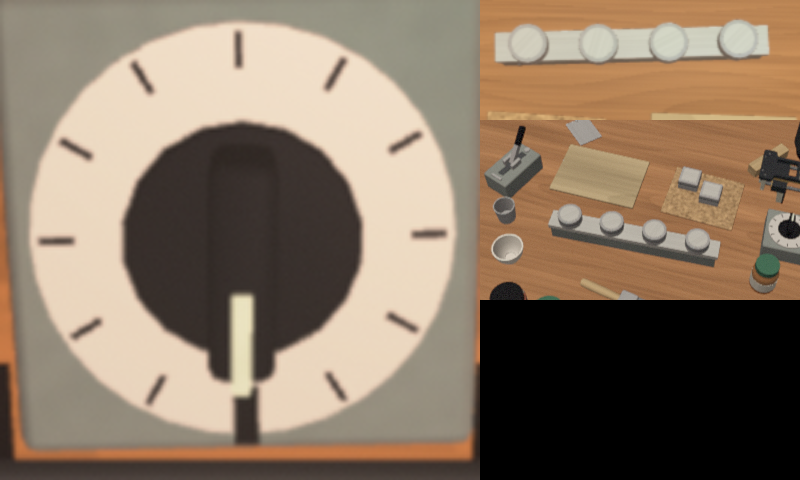

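The pointer lies on the zero mark, the lever is still off, both squares are on the mat, and four rounds are on the rail. Before the lever I'll verify the rounds' offsets while moving round to the lever's off side.

arm_command(travel=[[0,0,0.13],[-0.1,-0.9,0.13],[-0.1,-0.9,0.13],[-0.1,-0.9,0.13],[-0.1,-0.9,0.13],[-0.1,-0.9,0.13],[-0.1,-0.9,0.13],[-0.1,-0.9,0.13],[-0.1,-0.9,0.13],[-0.1,-0.9,0.13],[-0.1,-0.9,0.13],[-0.1,-0.9,0.13]], delta_rot=[[0,0,0],[0,0,-0.21],[0,0,-0.21],[0,0,-0.21],[0,0,-0.21],[0,0,-0.21],[0,0,-0.21],[0,0,-0.21],[0,0,-0.21],[0,0,-0.21],[0,0,-0.21],[0,0,-0.21]], grip=0)

```text
time_s: 42.68
tcp_pos: [0.4776, -0.1003, 0.2404]
eef_rot: [180.0, 0.0, -18.9]
contact_force: [-1.0, 0.5, -1.1]
gripper_width: 0.0007
gripper_force: 0.0
```

arm_command(travel=[[-0.1,-0.428,0],[-0.1,-0.428,0],[-0.1,-0.428,0],[-0.1,-0.428,0],[-0.1,-0.428,0],[-0.1,-0.428,0],[-0.1,-0.428,-0.1],[-0.1,-0.428,-0.208],[-0.1,-0.428,-0.208],[-0.1,-0.428,-0.208]], delta_rot=[[0,0,0],[0,0,0],[0,0,0],[0,0,0],[0,0,0],[0,0,0],[0,0,0],[0,0,0],[0,0,0],[0,0,0]])

```text
time_s: 43.92
tcp_pos: [0.4289, -0.3152, 0.1385]
eef_rot: [180.0, -0.1, -18.9]
contact_force: [0.1, -0.2, 0.6]
gripper_width: 0.0004
gripper_force: 0.0
```

Run:
```python
from h import *
t=cap('top');g=cv2.cvtColor(t['img'],cv2.COLOR_RGB2GRAY)[170:235,200:430];g=cv2.resize(g,None,fx=4,fy=4,interpolation=cv2.INTER_CUBIC)
c=cv2.HoughCircles(g,cv2.HOUGH_GRADIENT,1.5,120,param1=80,param2=22,minRadius=50,maxRadius=68)
for x,y,rr in sorted(c[0].tolist()):
    p=onz(t,(200+x/4,170+y/4),.076);q=p[:2]-[.6295,.002];v=np.array([-.052,1])/np.hypot(1,.052)
    print(p.round(3),'s',round(q@v,3),'off',round(q@[v[1],-v[0]],4),rr)
print(r.get_state()['tcp_pos'])
```

```text
[0.622 0.151 0.076] s 0.149 off -0.0001 58.849998474121094
[0.624 0.05  0.076] s 0.048 off -0.0029 57.20000076293945
[ 0.628 -0.05   0.076] s -0.052 off -0.0042 57.04999923706055
[ 0.632 -0.148  0.076] s -0.15 off -0.0054 63.04999923706055
[ 0.42918993 -0.31546494  0.1389525 ]
```

Tins are centred within 6 mm. Pushing the lever on.

arm_command(travel=[[0.03,-0.01,0],[0.06,-0.02,0],[0.09,-0.03,0],[0.12,-0.04,0],[0.15,-0.05,0],[0.18,-0.06,0],[0.21,-0.072,0],[0.21,-0.072,0],[0.21,-0.072,0],[0.1,-0.035,0],[0.05,-0.017,0.1],[0.05,-0.017,0.25],[-0.05,0.3,0.3],[-0.05,0.3,0.3],[-0.05,0.3,0.3],[-0.05,0.3,0.3]], delta_rot=[[0,0,0],[0,0,0],[0,0,0],[0,0,0],[0,0,0],[0,0,0],[0,0,0],[0,0,0],[0,0,0],[0,0,0],[0,0,0],[0,0,0],[0,0,0],[0,0,0],[0,0,0],[0,0,0]])

```text
time_s: 45.98
tcp_pos: [0.4016, -0.1635, 0.2882]
eef_rot: [-179.9, -0.2, -18.8]
contact_force: [0.1, -0.3, 0.5]
gripper_width: 0.0005
gripper_force: 0.0
```

Run:
```python
from h import *
t=cap('top');b=cap('scene')
i=np.hstack([cv2.resize(b['img'][160:310,130:330],(400,300)),cv2.resize(b['img'][160:310,290:490],(400,300))])
cv2.imwrite('pics/f.png',i[:,:,::-1])
```

```text
(no output)
```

View pics/f.png

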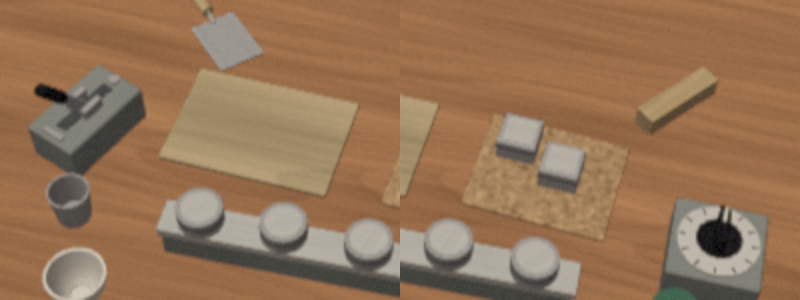

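The lever is at the on side (tip at crop px (38,90), scene (149,205), as at the start). The tins, squares and timer are all in place.

```bash
python3 -c "
from plant import close_job
print(close_job())"
```

```text
the job is handed in; nothing more can be done
None
```

I handed the job in at about 46 s of robot time; the last pictures show the four round tins on the rail within about 6 mm of its centre line, both square tins on the mat, the timer at zero and the lever back on, but the hand-in gave no verdict.

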